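# Start the flange nut on the clamp stud

## Robot

A 6-joint arm with a two-finger parallel gripper is mounted at the origin on the work surface. World frame = base frame: x ahead of the robot, y to its left, z up, the work surface at z = 0. Lengths are in m, angles in rad, forces in N, time in s.
With the tool pointing down it reaches from about 0.3 to 0.825 m from the base axis. Payload 5.4 kg.
Tool frame: the origin (TCP) lies at the very end of the fingers, on their centre line; the grasp point (between the pads) lies 19 mm behind it; z points along the fingers, x is the direction in which the jaws open and shut, and the axes are right-handed (so a half turn about z gives the same grasp; the last joint's range is limited). The gripper opens to 92 mm and grips with 3 to 60 N. Pads are 20 mm wide; open, the fingers measure 128 mm over their backs; the gripper's body (75 mm by 189 mm) begins 69 mm behind the grasp point.
Start: joints at [1.101, 0.158, 1.597, -0, 1.386, -0.21], TCP at [0.148, 0.556, 0.215] pointing down, gripper open.
Joint ranges: [-2.91, 2.91], [-0.94, 2.29], [0.18, 2.7], [-1.29, 4.43], [0.17, 2.64], [-3, 3]. Speed limits (rad/s): [2.57, 2.57, 3.14, 3.14, 3.14, 3.14].

## Interface

Orientations are given as a rotation vector (axis times angle).
In Python, from workcell import bot gives the robot as it stands. Calls block until the motion is done:
- bot.goto(position, orientation): joint-space move of the TCP to a pose.
- bot.line_to(position, rot=None, max_speed=0.15): straight line of the TCP; rot=None keeps the orientation; max_speed is the mean speed in m/s.
- bot.set_joints(angles): joint-space move.
- bot.set_gripper(opening, newtons=None): opening from 0.0 (shut) to 1.0 (fully open); newtons is the grip in N (None keeps the last); returns when the fingers have stopped.
- bot.hold(seconds).
- bot.inverse_kinematics(position, orientation): joint angles nearest the present ones, or None.
- bot.read_camera(name): name is "side" or "top"; returns a dict with "pixels" (480x640x3 uint8, blue, green, red), "fx", "fy", "cx", "cy" (pixels), "k1" (the pictures are not rectified: a ray, as slopes to the right and down, at radius r is drawn at 1 + k1 r^2 times it, then the intrinsics apply), "R" (3x3) and "t" (3): a world point X has camera coordinates R X + t. Camera axes: x right, y down, z forward; pixel columns grow to the right and rows downward; lengths in m; the calibration is good to about 2 mm. A picture is of the moment at which its call begins. There is no depth.
A pose or a line that the arm cannot do raises bot.MotionError and nothing moves.
- bot.job_done(): hands the job in, once; it reports no verdict.
Readings, each from a call of its own:
- bot.current_clock(): time.
- bot.current_joints(): joint angles.
- bot.current_joint_vel(): joint speeds.
- bot.current_effort(): joint torques, N m.
- bot.current_ee_pos(): TCP position.
- bot.current_tool_rot(): TCP orientation.
- bot.current_contact_force(): force on the tool from outside, world axes, zero at the start.
- bot.current_ft_torque(): the same for the moment, N m.
- bot.current_opening(): opening from 0.0 (shut) to 1.0 (fully open).
Only numpy, scipy, OpenCV 4.12 (cv2) and the standard library are available. Lean on these libraries where they do the work, as an engineer would, in place of code of your own. Each camera call takes 0.05 s, during which the arm holds its last target.

## Task

Put the big flange nut, flange down, on the upright stud of the clamp, start it on the thread and screw it clockwise down until its flange rests on the washer. Handle it gently, never forcing it against the clamp: if it sits on the end of the stud, back it off (anticlockwise) until you feel the thread drop in, and only then run it down. Leave the other things on the bench where they are.

Things in the scene. Friction and masses are not known exactly. Their poses are not given: they have to be found in the camera images.
- nut: Big steel flange nut, 150 to 260 g, lying flange down on the mat, the largest nut on the bench. Hexagon 44 mm across flats on a flange of 56 mm diameter, 5 mm thick; 32 mm high in all; bore 34 mm, open right through. Origin: on the axis at the flange's underside; z up the axis. Flats face along its own x axis and every 60 deg from there.
- nut_top (a point): Centre of the nut's top face, 32 mm above its underside, axes as the nut's. Inside the bore, low down, three equal lugs serve as its thread, 120 deg apart, one of them at its own +x: 5 mm wide, reaching in to 12.3 mm from the axis, undersides 6 mm above the flange's underside.
- clamp: Aluminium clamp base 130 x 90 x 12 mm fixed on the mat, with a dark steel strap 116 x 36 mm along its x axis, a washer of 60 mm diameter on the strap and a fixed upright steel stud in the middle. Origin: on the stud's axis, underside of the base; z up. The angle at which the stud's thread starts differs every time and does not follow the yaw of the base.
- seat (a point): On the stud's axis, level with the washer's top face, 38 mm above the underside of the base. A nut run fully down has its origin here. Nothing but the stud rises above this height within 80 mm.
- stud_end (a point): On the stud's axis at the flat end face of the thread, 23 mm above the seat, 32 mm across; three gaps in it, 48 deg wide, 120 deg apart. A nut not yet in the thread rests here with its origin 17 mm above the seat (19.5 mm if its lugs are on the stops). At the anticlockwise edge of each gap a stop rises 2.5 mm: a nut on the end face turned clockwise jams against it.
- stud_tip (a point): Tip of the stud, 38 mm above the seat: smooth core 22 mm across from here down (tapered to 14 mm over the last 7 mm); the nut has 1.3 mm of side play on it. Lightly pressed and turned anticlockwise (from above), the nut drops in after at most 120 deg, to 6.5 to 9.5 mm above the seat. Then clockwise: 10 mm down per 120 deg, 2 mm axial play, on the washer after 80 to 140 deg; it jams if turned much further.
- small_nut: Bystander: small plain steel hexagon nut, 28 mm across flats, 12 mm high. Origin: centre of its underside.
- ring: Bystander: brass ring, 32 mm across, 9 mm high. Origin: centre of its underside.
- screwdriver: Bystander: screwdriver, 160 mm long, lying on the mat.
- bin_a: Bystander: open white plastic bin, 150 x 110 x 55 mm, to the robot's right. Origin: centre of its underside.
- bin_b: Bystander: open white plastic bin, 170 x 120 x 60 mm, to the robot's left. Origin: centre of its underside.
- bottle: Bystander: white plastic bottle, 48 mm across, 120 mm high. Origin: centre of its underside.
- cradle: Bystander: grey plastic cradle block, 60 x 50 mm, 52 mm high. Origin: centre of its underside.
- flask: Bystander: steel drinking flask, 74 mm across, 240 mm high. Origin: centre of its underside.
Things that resemble listed ones, but are neither listed nor needed, are in the scene too. What is shaped like the nut but black or turquoise is not meant.

How it is judged:
By the outcome, as a careful person would: the job done as asked, in the order asked, and still so for the second after the job is handed in, with the robot touching nothing.
It also fails if it takes over 64 s, if anything falls off the work surface, if the arm or the gripper's body presses on something with over 40 N, if the wrist force passes 120 N, or if a joint passes its speed limit or range.

## Working session

There is one attempt and no reset: what is moved stays moved. The work goes in short steps, each a Python script; the robot and the scene stay as the last script left them, time stands still between calls to the robot, and variables do not carry over. Pictures are saved under pics/ and viewed, and the job is handed in when it is done.

```bash
ls; mkdir -p pics; python3 - <<'E'
from workcell import bot
import cv2
for n in("top","side"):
    c=bot.read_camera(n); cv2.imwrite(f"pics/{n}0.png",c["pixels"]); print(n,{k:c[k] for k in c if k!="pixels"})
print(bot.current_clock(),bot.current_ee_pos(),bot.current_tool_rot(),bot.current_contact_force())
E
```

```text
pics
top {'fx': 525.4472990676736, 'fy': 525.4472990676736, 'cx': 310.59217733154753, 'cy': 241.19289285166644, 'k1': -0.08667068284935915, 'R': array([[-0.00537224, -0.99997384,  0.00484436],
       [-0.99448937,  0.00483543, -0.10472587],
       [ 0.10469971, -0.00538028, -0.99448933]]), 't': array([0.01484038, 0.57061385, 1.52327195])}
side {'fx': 590.668342081049, 'fy': 590.668342081049, 'cx': 323.174615353416, 'cy': 240.89623667343372, 'k1': 0.05123809291281215, 'R': array([[ 0.80071681, -0.59876482,  0.0182558 ],
       [-0.32316932, -0.45742676, -0.82844574],
       [ 0.50439486,  0.65745072, -0.55977172]]), 't': array([-0.44567779,  0.25842748,  1.13810992])}
0.1 [0.14747863 0.55518347 0.21371802] [ 2.48988429e+00  1.91453434e+00 -2.37394671e-03] [0.60258794 0.04811021 0.27750407]
```

View pics/top0.png

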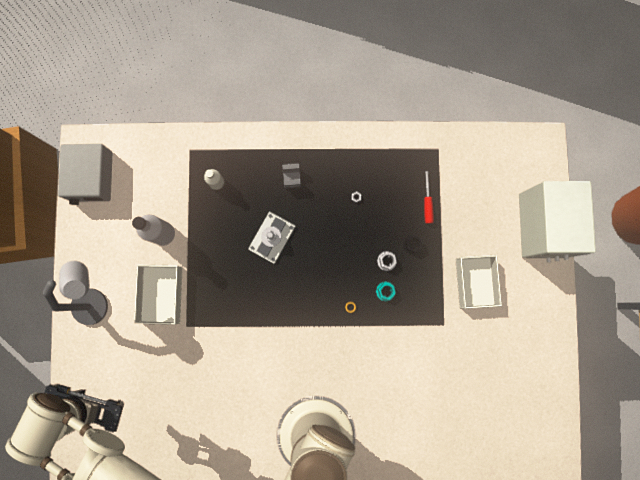

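View pics/side0.png

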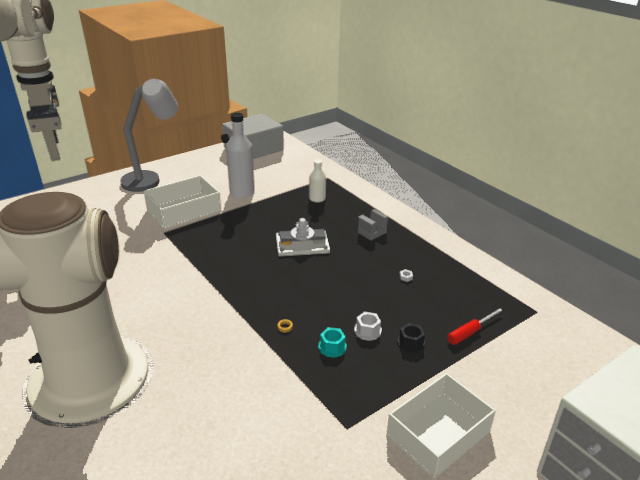

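Nut candidates in the top view:
- Steel flange nut at (387,261): large and silver, so this is my choice.
- Turquoise lookalike at (386,291): not meant.
- Black lookalike at (414,244): not meant.
- Small nut at (356,197) and ring at (350,307): too small.

The clamp is at (271,237). Next I'll check close crops.

```bash
python3 - <<'E'
import cv2,numpy as np
t=cv2.imread("pics/top0.png");s=cv2.imread("pics/side0.png")
def crop(im,x,y,w,h,k): return cv2.resize(im[y:y+h,x:x+w],None,fx=k,fy=k,interpolation=cv2.INTER_CUBIC)
a=np.hstack([crop(t,362,236,50,50,8),crop(t,243,208,56,56,8)[:400,:400]])
b=np.hstack([crop(s,343,302,50,40,8)[:300],crop(s,272,210,62,50,6.45)[:300,:400]])
b=np.vstack([a[:300],b]) if 0 else b
cv2.imwrite("pics/c1.png",a);cv2.imwrite("pics/c2.png",b)
E
```

```text
(no output)
```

View pics/c1.png

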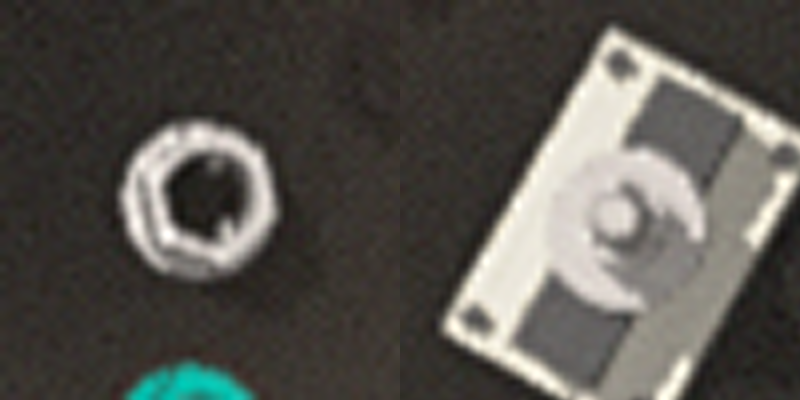

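View pics/c2.png

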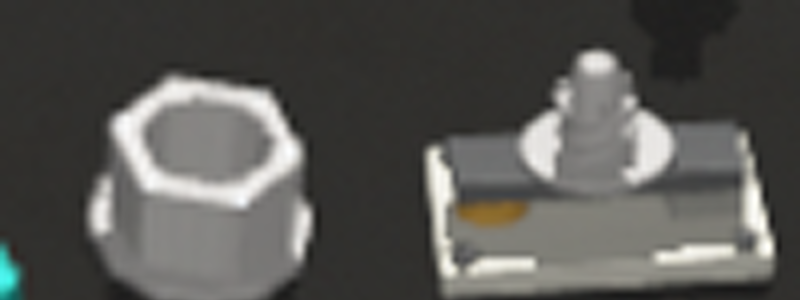

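The crops confirm a silver flange nut standing flange down, and the clamp with its stud. Next I'll localize both.

```bash
cat > h.py <<'E'
import cv2,numpy as np
from workcell import bot
from scipy.spatial.transform import Rotation as Ro
def K(c): return np.array([[c["fx"],0,c["cx"]],[0,c["fy"],c["cy"]],[0,0,1.]]),np.array([c["k1"],0,0,0,0.])
def rays(c,px):
    k,d=K(c); n=cv2.undistortPoints(np.array(px,float).reshape(-1,1,2),k,d).reshape(-1,2)
    v=np.c_[n,np.ones(len(n))]@c["R"]; return -c["R"].T@c["t"],v
def onz(c,px,z):
    o,v=rays(c,px); return o+v*((z-o[2])/v[:,2])[:,None]
def proj(c,X):
    k,d=K(c); return cv2.projectPoints(np.array(X,float).reshape(-1,3),cv2.Rodrigues(c["R"])[0],np.array(c["t"],float),k,d)[0].reshape(-1,2)
def tri(c1,p1,c2,p2):
    o1,v1=rays(c1,[p1]);o2,v2=rays(c2,[p2]);A=np.c_[v1[0],-v2[0]]
    s=np.linalg.lstsq(A,o2-o1,rcond=None)[0];a=o1+s[0]*v1[0];b=o2+s[1]*v2[0];return (a+b)/2,np.linalg.norm(a-b)
E
cat > loc.py <<'E'
from h import *
t=bot.read_camera("top");s=bot.read_camera("side")
# nut hex top corners in side
h=np.array([(112,130),(180,80),(272,97),(298,155),(242,200),(150,185)])/8+[343,302]-.5*(1-1/8)
for z in(.032,.034):
    P=onz(s,h,z)[:,:2]; c=P.mean(0); r=P-c; a=np.degrees(np.arctan2(r[:,1],r[:,0]))
    print("hex",z,c.round(4),np.linalg.norm(r,axis=1).round(4),a.round(1),"flat yaw",np.degrees(np.angle(np.exp(6j*np.radians(a)).mean())/6)+30)
# top: silhouette
g=cv2.cvtColor(t["pixels"],cv2.COLOR_BGR2GRAY); hsv=cv2.cvtColor(t["pixels"],cv2.COLOR_BGR2HSV)
m=((g>95)&(hsv[...,1]<80)).astype('u1')
n,l,st,ce=cv2.connectedComponentsWithStats(m)
i=l[250:275,370:405];i=np.bincount(i[i>0]).argmax();print(st[i])
cn=cv2.findContours((l==i).astype('u1'),0,1)[0][0]
e=cv2.minEnclosingCircle(cn);print("nut circle",e, onz(t,[e[0]],.007))
# bore top view
hx=np.array([(163,165),(245,150),(278,210),(232,268),(160,235)])/8+[362,236]-.44
print("bore circ px",onz(t,[np.array((210,197))/8+[362,236]-.44],.032))
# triangulate hex top centre side vs top
# clamp
cr=np.array([(613,28),(443,327)],float); 
i=l[210:262,250:296];i=np.bincount(i[i>0]).argmax();print("clamp",st[i])
cn=cv2.findContours((l==i).astype('u1'),0,1)[0][0]
q=cv2.boxPoints(cv2.minAreaRect(cn));Q=onz(t,q,.012)[:,:2];print(q.round(1).tolist(),Q.round(4).tolist(),Q.mean(0),np.linalg.norm(np.diff(Q,axis=0),axis=1))
tp=np.array((613-400,215))/8+[243,208]-.44; sp=np.array((597,62));sp=np.array(((597-400)/6.45+272,62/6.45+210))-.4
print("tip px",tp,sp,onz(t,[tp],.076),onz(s,[sp],.076),tri(t,tp,s,sp))
ws=np.array([((x-400)/6.45+272-.4,y/6.45+210-.4) for x,y in((520,147),(676,147),(597,193))])
print("washer side",onz(s,ws,.038))
E
python3 loc.py
```

```text
hex 0.032 [ 0.5144 -0.2147] [0.0255 0.0247 0.0251 0.0235 0.0237 0.0239] [ 135.1   67.7    7.9  -49.3 -109.5 -170. ] flat yaw 40.291069867408595
hex 0.034 [ 0.5128 -0.2163] [0.0254 0.0246 0.025  0.0234 0.0237 0.0239] [ 135.1   67.7    7.9  -49.3 -109.5 -170. ] flat yaw 40.29106986740857
[377 251  20  20 223]
nut circle ((386.5, 260.6333312988281), 10.012646675109863) [[ 0.51342425 -0.2153138   0.007     ]]
bore circ px [[ 0.51304505 -0.21546225  0.032     ]]
clamp [ 248  211   47   53 1256]
[[247.0, 248.89999389648438], [268.5, 210.3000030517578], [295.3999938964844, 225.1999969482422], [274.0, 263.8999938964844]] [[0.5503, 0.2018], [0.6667, 0.138], [0.6209, 0.0571], [0.5052, 0.1213]] [0.58579458 0.12953036] [0.13278504 0.09300818 0.13232056]
tip px [269.185 234.435] [302.14263566 219.2124031 ] [[0.58592664 0.13099216 0.076     ]] [[0.58717053 0.13107646 0.076     ]] (array([0.58629182, 0.13068921, 0.07647145]), np.float64(0.0009966855140830138))
washer side [[0.56118379 0.14676279 0.038     ]
 [0.6112524  0.11146098 0.038     ]
 [0.56725321 0.10285297 0.038     ]]
```

```bash
cat >> h.py <<'E'
def down(deg):
    a=np.radians(deg);c,s=np.cos(a),np.sin(a)
    return Ro.from_matrix(np.array([[c,s,0],[s,-c,0],[0,0,-1.]])).as_rotvec()
def yaw():
    m=Ro.from_rotvec(bot.current_tool_rot()).as_matrix(); return np.degrees(np.arctan2(m[1,0],m[0,0]))
E
python3 - <<'E'
from h import *
print(yaw())
t=bot.read_camera("top")
print("turq,black",onz(t,[(386,291),(414,244)],.02))
for name,p in(("nut",(.5135,-.215,.0085)),("stud",(.586,.1305,.12))):
    for y in range(-160,181,20):
        q=bot.inverse_kinematics(p,down(y+.3)); print(name,y,None if q is None else np.round(q,2))
E
```

```text
75.11777283016141
turq,black [[ 0.42264556 -0.21017875  0.02      ]
 [ 0.56179694 -0.29688812  0.02      ]]
nut -160 [-0.61  0.37  1.79 -0.    0.98  2.17]
nut -140 [-0.61  0.37  1.79  0.    0.98  1.82]
nut -120 [-0.61  0.37  1.79 -0.    0.98  1.48]
nut -100 [-0.61  0.37  1.79 -0.    0.98  1.13]
nut -80 [-0.61  0.37  1.79 -0.    0.98  0.78]
nut -60 [-0.61  0.37  1.79 -0.    0.98  0.43]
nut -40 [-0.61  0.37  1.79 -0.    0.98  0.08]
nut -20 [-0.61  0.37  1.79 -0.    0.98 -0.27]
nut 0 [-0.61  0.37  1.79 -0.    0.98 -0.62]
nut 20 [-0.61  0.37  1.79 -0.    0.98 -0.97]
nut 40 [-0.61  0.37  1.79 -0.    0.98 -1.32]
nut 60 [-0.61  0.37  1.79 -0.    0.98 -1.67]
nut 80 [-0.61  0.37  1.79 -0.    0.98 -2.02]
nut 100 [-0.61  0.37  1.79 -0.    0.98 -2.36]
nut 120 [-0.61  0.37  1.79  0.    0.98 -2.71]
nut 140 None
nut 160 [-0.61  0.37  1.79  0.    0.98  2.87]
nut 180 [-0.61  0.37  1.79 -0.    0.98  2.52]
stud -160 [ 0.02  0.31  1.61 -0.    1.22  2.81]
stud -140 [0.02 0.31 1.61 0.   1.22 2.46]
stud -120 [ 0.02  0.31  1.61 -0.    1.22  2.11]
stud -100 [ 0.02  0.31  1.61 -0.    1.22  1.76]
stud -80 [ 0.02  0.31  1.61 -0.    1.22  1.41]
stud -60 [ 0.02  0.31  1.61 -0.    1.22  1.06]
stud -40 [ 0.02  0.31  1.61 -0.    1.22  0.71]
stud -20 [ 0.02  0.31  1.61 -0.    1.22  0.36]
stud 0 [ 0.02  0.31  1.61 -0.    1.22  0.01]
stud 20 [ 0.02  0.31  1.61 -0.    1.22 -0.34]
stud 40 [ 0.02  0.31  1.61 -0.    1.22 -0.69]
stud 60 [ 0.02  0.31  1.61 -0.    1.22 -1.03]
stud 80 [ 0.02  0.31  1.61 -0.    1.22 -1.38]
stud 100 [ 0.02  0.31  1.61 -0.    1.22 -1.73]
stud 120 [ 0.02  0.31  1.61 -0.    1.22 -2.08]
stud 140 [ 0.02  0.31  1.61 -0.    1.22 -2.43]
stud 160 [ 0.02  0.31  1.61 -0.    1.22 -2.78]
stud 180 None
```

```bash
python3 - <<'E'
from h import *
x,y=.5135,-.215
bot.goto([x,y,.10],down(40.3)); print(bot.current_clock(),bot.current_ee_pos())
bot.set_gripper(.74,20); 
s=bot.read_camera("side");cv2.imwrite("pics/s1.png",cv2.resize(s["pixels"][180:380,260:500],None,fx=3,fy=3))
bot.line_to([x,y,.030],max_speed=.1)
print(bot.current_contact_force(),bot.current_clock())
s=bot.read_camera("side");cv2.imwrite("pics/s2.png",cv2.resize(s["pixels"][180:380,260:500],None,fx=3,fy=3))
E
```

```text
3.2667 [ 0.5137917  -0.21438177  0.1001089 ]
[ 0.48902544 -0.58014679  0.48500032] 4.6917
```

View pics/s2.png

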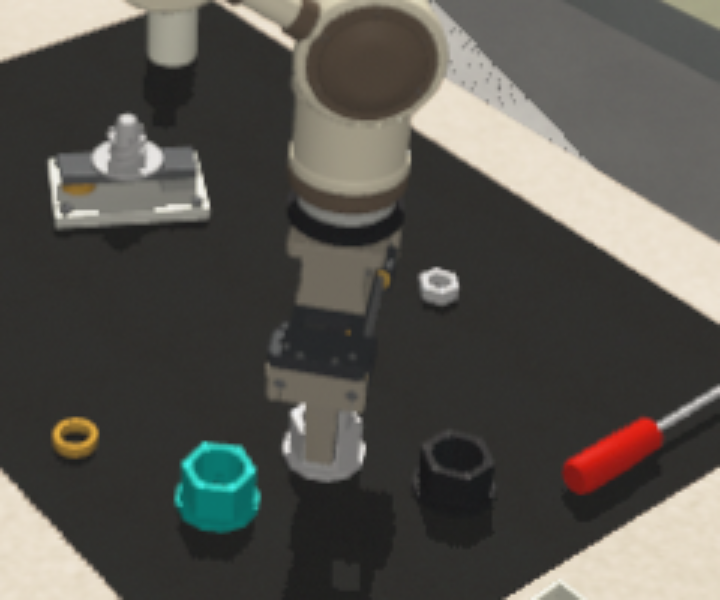

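The fingers straddle the steel nut at about (325,440) in the crop and the black and turquoise ones are clear. I'll go down under force guard and grip.

```bash
python3 - <<'E'
from h import *
x,y=.5135,-.215
for z in(.018,.012,.0085):
    bot.line_to([x,y,z],max_speed=.06); f=bot.current_contact_force(); print(z,f.round(2))
    if abs(f[2])>4: break
print(bot.current_ee_pos())
bot.set_gripper(.3,25); print("open",bot.current_opening()*92,bot.current_contact_force().round(2),bot.current_ft_torque().round(2),yaw(),bot.current_ee_pos())
bot.line_to([x,y,.03],max_speed=.08); print(bot.current_contact_force().round(2))
bot.line_to([x,y,.125],max_speed=.15)
print(bot.current_opening()*92,bot.current_contact_force().round(2),bot.current_clock())
s=bot.read_camera("side");cv2.imwrite("pics/s3.png",cv2.resize(s["pixels"][180:380,260:500],None,fx=3,fy=3))
E
```

```text
0.018 [ 0.12 -0.16 -0.84]
0.012 [ 1.05 -0.51 -0.1 ]
0.0085 [-0.53  0.01  0.2 ]
[ 0.51332844 -0.21488379  0.00825247]
open 44.01362055075526 [-0.    0.18  0.6 ] [-0.13  0.07  0.08] 40.30104362109275 [ 0.51355624 -0.21513021  0.00864108]
[ 1.   -0.64 -2.42]
43.70239988531266 [-0.24 -0.23 -2.54] 7.275
```

View pics/s3.png

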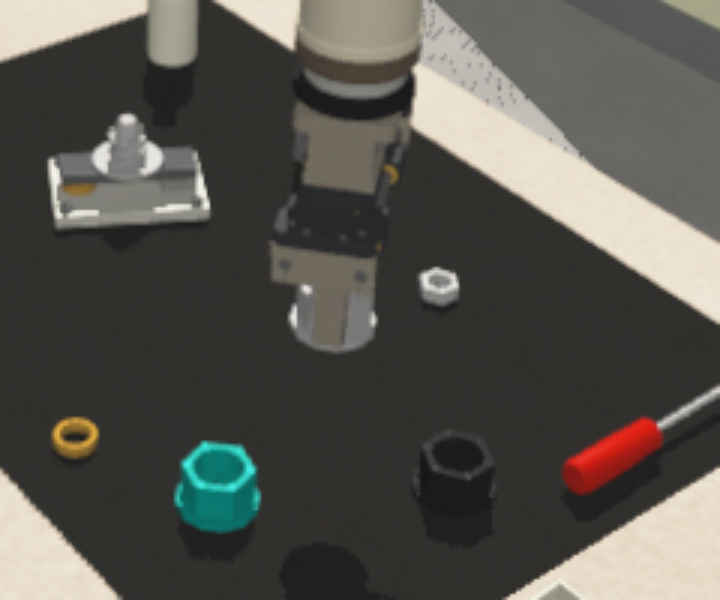

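The nut is held at 44 mm and weighs about 2.6 N. Moving over the stud and looking again.

```bash
python3 - <<'E'
from h import *
x,y=.5863,.1305
bot.goto([x,y,.125],down(30)); print(bot.current_clock(),bot.current_ee_pos())
bot.line_to([x,y,.095],max_speed=.1)
bot.hold(.2)
print(bot.current_ee_pos(),bot.current_contact_force().round(2),bot.current_ft_torque().round(3))
s=bot.read_camera("side");cv2.imwrite("pics/s4.png",cv2.resize(s["pixels"][150:275,220:380],None,fx=5,fy=4.8,interpolation=2))
t=bot.read_camera("top");cv2.imwrite("pics/t4.png",cv2.resize(t["pixels"][195:275,225:325],None,fx=7,fy=7,interpolation=2))
E
```

```text
8.65 [0.58636952 0.12944043 0.12476129]
[0.58694466 0.13042543 0.09586271] [-0.05 -0.36 -2.25] [-0.058  0.088 -0.021]
```

View pics/s4.png

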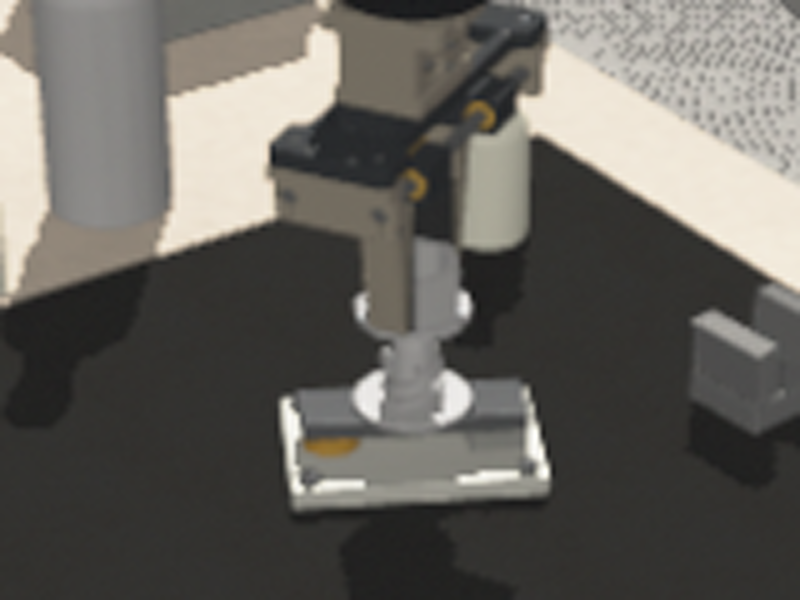

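View pics/t4.png

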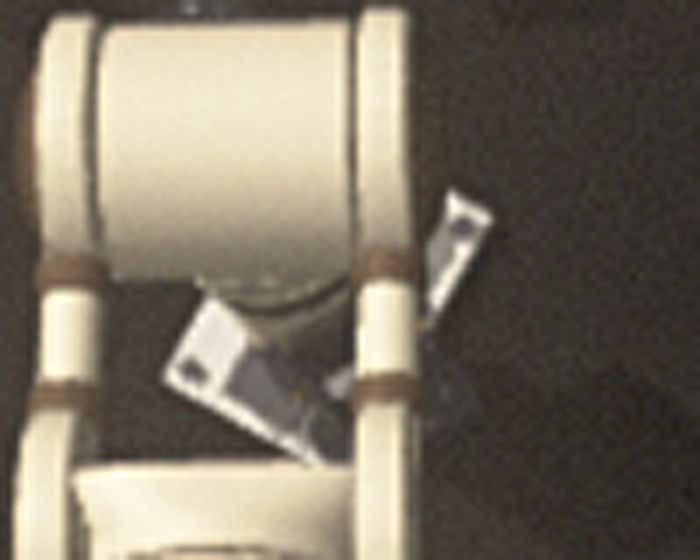

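In the side crop the flange centre (413,308) lies over the washer centre (413,397), so the nut is aligned. Now lowering under force guard.

```bash
cat >> h.py <<'E'
def F(n=4):
    a=[]
    for _ in range(n): a.append(np.r_[bot.current_contact_force(),bot.current_ft_torque()]); 
    return np.mean(a,0)
E
python3 - <<'E'
from h import *
x,y=.5863,.1305
c0=bot.current_clock();f0=F();print(f0.round(2),bot.current_clock()-c0)
f0[:3]=[-.1,-.2,-2.4]
for z in list(np.arange(.085,.067,-.003))+list(np.arange(.066,.0595,-.001)):
    bot.line_to([x,y,z],max_speed=.04); bot.hold(.05); f=F()-f0
    print(round(z,4),f.round(2),bot.current_ee_pos().round(4),round(bot.current_clock(),2))
    if f[2]>4 or np.hypot(f[0],f[1])>8: break
E
```

```text
[ 0.75 -0.07 -3.05 -0.06  0.05 -0.04] 0.0
0.085 [0.38 0.86 0.57 0.03 0.02 0.03] [0.5862 0.1305 0.0848] 9.85
0.082 [-0.2   0.82  1.1  -0.02 -0.03  0.04] [0.5862 0.1305 0.0819] 10.15
0.079 [ 1.56  0.2   0.42 -0.02 -0.04  0.03] [0.5862 0.1305 0.0788] 10.45
0.076 [-0.39 -0.81  0.78 -0.   -0.03  0.01] [0.5862 0.1305 0.0758] 10.75
0.073 [ 0.39 -0.5   1.1  -0.04 -0.03  0.05] [0.5862 0.1305 0.0729] 11.05
0.07 [-1.16 -0.06 -0.73 -0.18  0.04  0.06] [0.5859 0.1303 0.0696] 11.35
0.067 [-0.21 -2.29 -0.79 -0.47  0.09 -0.  ] [0.586  0.1302 0.0666] 11.65
0.066 [-2.28 -4.08  0.96 -0.79  0.31  0.03] [0.5862 0.1302 0.0659] 11.95
0.065 [-2.02 -5.06  1.35 -0.91  0.41  0.07] [0.5863 0.1302 0.0651] 12.25
0.064 [-1.97 -4.57  2.29 -0.92  0.45 -0.01] [0.5863 0.1301 0.0642] 12.55
0.063 [-1.9  -3.81  2.61 -0.95  0.46  0.1 ] [0.5864 0.1301 0.0632] 12.85
0.062 [-2.55 -5.1   3.1  -1.02  0.48  0.07] [0.5864 0.13   0.0623] 13.15
0.061 [-3.01 -5.65  2.9  -0.97  0.45  0.07] [0.5864 0.13   0.0613] 13.45
0.06 [-2.67 -4.79  3.02 -1.01  0.49  0.06] [0.5864 0.13   0.0603] 13.75
```

```bash
python3 - <<'E'
from h import *
x,y=.5863,.1305
f0=np.array([-.1,-.2,-2.4,-.06,.06,-.03])
for dx,dy in((-.0004,-.0008),(-.0007,-.0014)):
    x1,y1=x+dx,y+dy
    bot.line_to([x1,y1,.060],max_speed=.02);bot.hold(.05);f=F()-f0
    print(dx,dy,f.round(2),bot.current_ee_pos().round(4),round(bot.current_clock(),2))
    if np.hypot(f[0],f[1])<2: break
for z in np.arange(.059,.050,-.001):
    bot.line_to([x1,y1,z],max_speed=.03); bot.hold(.05); f=F()-f0
    print(round(z,4),f.round(2),bot.current_ee_pos().round(4),round(bot.current_clock(),2))
    if f[2]>5: break
s=bot.read_camera("side");cv2.imwrite("pics/s5.png",cv2.resize(s["pixels"][150:275,220:380],None,fx=5,fy=4.8,interpolation=2))
E
```

```text
-0.0004 -0.0008 [-0.46 -1.9   1.12 -0.42  0.04  0.06] [0.5864 0.1299 0.0603] 14.05
0.059 [ 0.79 -1.16  1.24 -0.27 -0.14  0.02] [0.5861 0.1299 0.059 ] 14.35
0.058 [-0.37 -0.64  0.2  -0.16 -0.15 -0.03] [0.5858 0.1299 0.0578] 14.65
0.057 [-0.18 -0.5   0.19 -0.06 -0.05  0.04] [0.5857 0.1299 0.0568] 14.95
0.056 [ 1.12 -0.08  0.73 -0.02 -0.01  0.01] [0.5858 0.1298 0.0559] 15.25
0.055 [-0.68  0.33  1.28 -0.01 -0.08  0.05] [0.586  0.1297 0.055 ] 15.55
0.054 [-2.6   0.45  8.23 -0.1   0.42 -0.03] [0.5862 0.1297 0.0548] 15.85
```

View pics/s5.png

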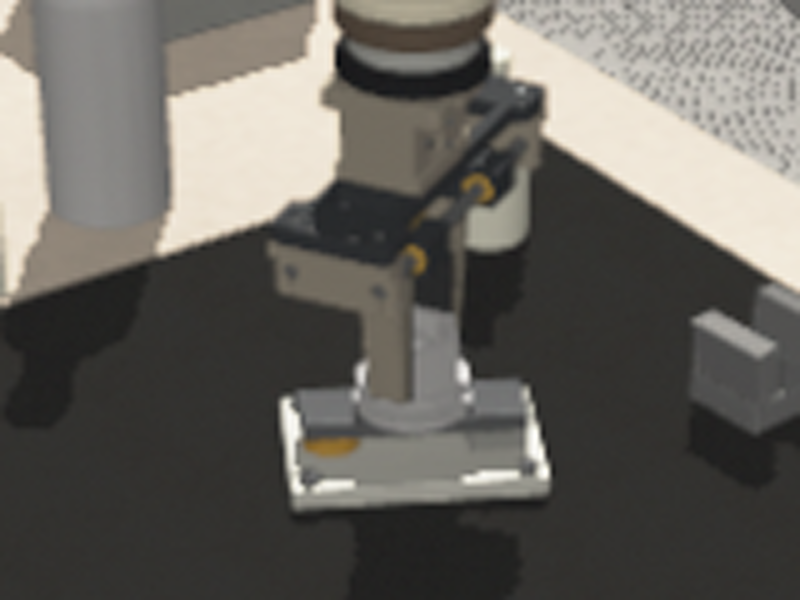

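Contact came at TCP 0.0548, so the nut's underside is 8.3 mm above the seat, inside the 6.5–9.5 mm drop-in range. It had already gone through the gaps, without sitting on the end face. I'll ease the press and run it clockwise along the helix, watching force and torque.

```bash
cat > turn.py <<'E'
from h import *
import sys
z,yw,n,step=map(float,sys.argv[1:5]); x,y=.5859,.1297
f0=np.array([-.1,-.2,-2.4,-.06,.06,-.03])
bot.line_to([x,y,z],max_speed=.03);bot.hold(.05);f=F()-f0;print("start",f.round(2))
for k in range(int(n)):
    yw-=step; z-=step*10/120/1000
    bot.line_to([x,y,z],down(yw),max_speed=.02); bot.hold(.05); f=F()-f0
    print(round(yw,1),round(z,5),f.round(2),bot.current_ee_pos().round(4),round(yaw(),1),round(bot.current_clock(),2))
    if abs(f[5])>.5 or abs(f[2])>8: print("stop");break
    if f[2]>3: z+=.0004
    if f[2]<-3: z-=.0004
E
python3 turn.py .0556 30 5 8
```

```text
start [ 0.56  0.56 -0.03  0.03 -0.06  0.03]
22.0 0.05493 [-0.59 -0.01 -0.28  0.01 -0.01  0.02] [0.5857 0.1297 0.0546] 22.2 16.54
14.0 0.05427 [-0.23 -0.29 -0.19 -0.09  0.05  0.03] [0.5857 0.1297 0.0541] 14.2 16.88
6.0 0.0536 [-1.26 -0.58  1.31 -0.22  0.12  0.02] [0.5858 0.1296 0.0536] 6.2 17.23
-2.0 0.05293 [-1.1  -1.47  0.92 -0.37  0.09  0.07] [0.5858 0.1295 0.053 ] -1.8 17.57
-10.0 0.05227 [-0.86 -1.75  0.4  -0.39  0.19  0.04] [0.5858 0.1296 0.0523] -9.8 17.91
```

```bash
sed -i 's/x,y=.5859,.1297/x,y=.5857,.1294/' turn.py; python3 turn.py .05227 -10 7 8
```

```text
start [-0.58 -1.06  0.46 -0.18  0.04  0.09]
-18.0 0.0516 [-0.69  0.02 -0.15 -0.05  0.13  0.04] [0.5855 0.1296 0.0515] -17.8 18.55
-26.0 0.05094 [-0.22 -1.02  0.09 -0.09  0.18  0.01] [0.5856 0.1296 0.0509] -25.8 18.89
-34.0 0.05027 [-0.29  0.41  1.11  0.03  0.21  0.06] [0.5856 0.1295 0.0502] -33.8 19.23
-42.0 0.0496 [-0.86  0.65  0.61  0.03  0.26  0.03] [0.5856 0.1295 0.0495] -41.8 19.57
-50.0 0.04894 [-0.69  0.24  0.63  0.02  0.22  0.05] [0.5857 0.1295 0.0489] -49.8 19.92
-58.0 0.04827 [-1.32  0.8  -0.5   0.02  0.2   0.06] [0.5856 0.1295 0.0482] -57.8 20.26
-66.0 0.0476 [-1.44  0.25 -0.28  0.08  0.23  0.03] [0.5857 0.1295 0.0476] -65.8 20.6
```

```bash
sed -i 's/if f\[2\]>3: z+=.0004/if f[2]>3.5 or abs(f[5])>.25: print("touch");break/' turn.py; python3 turn.py .0476 -66 8 4
```

```text
start [0.24 0.82 1.26 0.05 0.16 0.02]
-70.0 0.04727 [-0.47  0.72  0.66  0.06  0.24 -0.02] [0.5857 0.1294 0.0473] -69.9 21.2
-74.0 0.04693 [-1.46  0.21  0.17  0.09  0.25  0.05] [0.5857 0.1294 0.0469] -73.9 21.5
-78.0 0.0466 [-1.38  0.09 -0.24  0.1   0.21  0.03] [0.5857 0.1294 0.0466] -77.9 21.8
-82.0 0.04627 [-1.67  0.42  4.68 -0.01  0.51 -0.01] [0.5858 0.1294 0.0466] -81.9 22.1
touch
```

Contact is at TCP 0.0466, and the seat is predicted at 0.0465. To tell washer contact from thread contact, I'll turn 5° more without lowering: if the thread were blocking, the force would fall.

```bash
python3 - <<'E'
from h import *
x,y=.5857,.1294
f0=np.array([-.1,-.2,-2.4,-.06,.06,-.03])
for yw,z in((-84.5,.04627),(-87,.04627),(-87,.0459)):
    bot.line_to([x,y,z],down(yw),max_speed=.02);bot.hold(.1);f=F()-f0
    print(yw,z,f.round(2),bot.current_ee_pos().round(4),round(bot.current_clock(),2))
    if abs(f[5])>.4 or f[2]>10: break
s=bot.read_camera("side");cv2.imwrite("pics/s6.png",cv2.resize(s["pixels"][150:275,220:380],None,fx=5,fy=4.8,interpolation=2))
E
```

```text
-84.5 0.04627 [-4.28  0.08  6.71 -0.06  0.66 -0.  ] [0.5858 0.1294 0.0466] 22.45
-87 0.04627 [-4.18 -1.39  8.2  -0.11  0.81 -0.01] [0.5858 0.1293 0.0466] 22.8
-87 0.0459 [-4.83 -1.25 10.93 -0.13  1.02  0.  ] [0.5858 0.1293 0.0466] 23.15
```

View pics/s6.png

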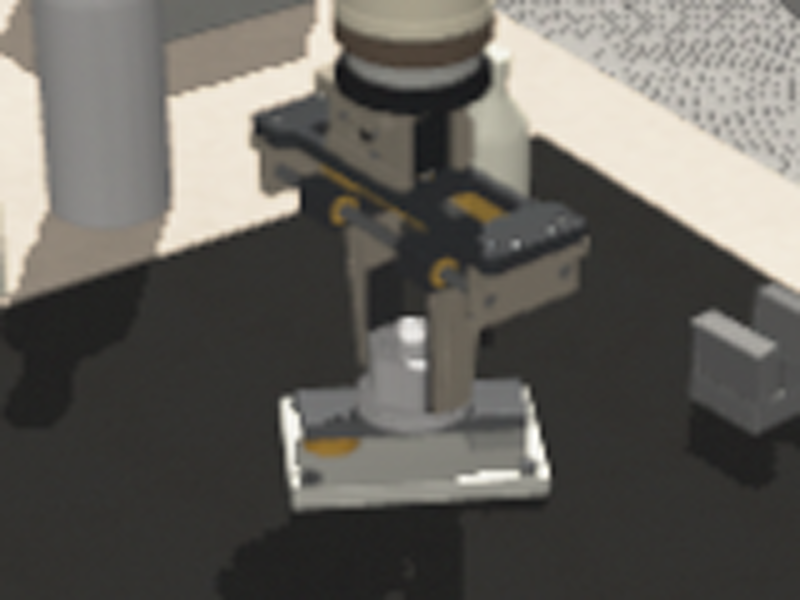

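The force rose at constant height instead of falling, with no twisting torque, so the flange is on the washer. The side crop shows the stud tip above the nut at (412,330) and the flange on the washer. I'll relieve the press, release and retreat.

```bash
python3 - <<'E'
from h import *
x,y=.5857,.1294
bot.line_to([x,y,.0466],max_speed=.02);bot.hold(.1);print(F().round(2))
bot.set_gripper(.74,20);bot.hold(.1);print(F().round(2),bot.current_opening())
bot.line_to([x,y,.07],max_speed=.08);bot.line_to([x,y,.2],max_speed=.15)
bot.goto([.3,.3,.3],down(30))
print(bot.current_clock(),F().round(2))
s=bot.read_camera("side");t=bot.read_camera("top")
cv2.imwrite("pics/s7f.png",s["pixels"])
a=cv2.resize(s["pixels"][200:260,260:340],(400,300),interpolation=2);b=cv2.resize(t["pixels"][207:267,231:311],(400,300),interpolation=2)
cv2.imwrite("pics/f7.png",np.hstack([a,b]))
# expected projections if seated
for dz in(0,.008):
    for c,n,(x0,y0) in((s,"side",(260,200)),(t,"top",(231,207))):
        p=(proj(c,[[.5857,.1297,.070+dz]])[0]-[x0,y0])*5+2; print(dz,n,p.round(0))
E
```

```text
[-2.44 -0.61  3.99 -0.19  0.64  0.11]
[ 0.2  -0.26  0.6  -0.01  0.12  0.07] 0.7397932306013232
27.0333 [-0.55 -0.1  -0.09 -0.08  0.   -0.04]
0 side [212. 110.]
0 top [196. 141.]
0.008 side [212.  97.]
0.008 top [195. 139.]
```

View pics/f7.png

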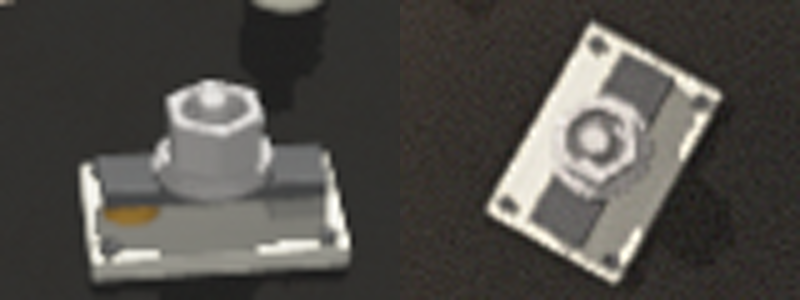

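View pics/s7f.png

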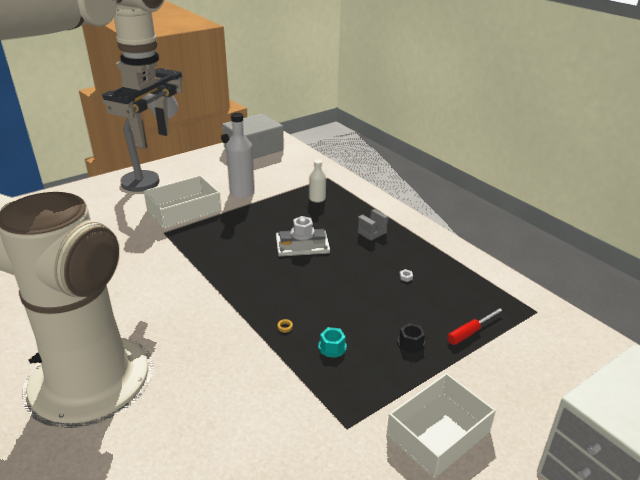

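The centre of the nut's top face is at (213,109) in the side crop. The prediction for a seated nut is (212,110), and (212,97) if it were 8 mm higher. The bystanders look unmoved and the robot is clear, so I'm handing in.

```bash
python3 -c "
from workcell import bot
bot.job_done(); print(bot.current_clock())"
```

```text
the job is handed in; nothing more can be done
the job is handed in; nothing more can be done
```

The steel flange nut is screwed down flange-down on the clamp stud and rests on the washer. I released it, moved the arm clear and handed the job in just after 27 s on the robot clock.

- **Thread start:** The lugs went straight through the gaps on the way down, so the nut never sat on the stud's end face and needed no backing off. It stopped 8.3 mm above the seat, inside the 6.5–9.5 mm range for a nut that has dropped in. The most sideways force on the way on was about 6 N, and I re-centred it.
- **Running down:** I turned it about 117° clockwise along the thread. It touched the washer at TCP height 0.0466 m, against 0.0465 m expected. Turning 5° further at the same height raised the push instead of lowering it, with no measurable twist, which points to the washer and not the thread. The highest push of the job, about 11 N, came in this final check.
- **Last pictures:** After release, the nut's top face is within about 1 crop pixel (0.2 camera pixel) of where a seated nut should appear in the side view. The bystanders look unmoved by eye. No check failed or disagreed.

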